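Set the dial timer and switch on the shelf lamp by its hidden underside button

TASK

Start the dresser lamp on its timer: turn the timer's dial clockwise until its white pointer stands at the orange mark and let go of it, then switch the white shelf lamp on by pushing the hidden button, which hangs somewhere under the lamp's front lip, fully up from below so that it stays up. The button's place along the lip must be felt for; be gentle with the lamp, and leave the owl on top of it and everything else on the dresser standing where it is.

Things in the scene. Friction and masses are not known exactly. Their poses are not given: they have to be found in the camera images.
- lamp: White steel shelf lamp, fixed: board 110 (x) by 360 (y) by 12 mm, underside 150 mm high, on two end plates 8 mm thick, 100 mm deep, centred at y = +-172 mm; open front and back, free space below and in front. Origin: centre of its footprint on the dresser; x points from the front lip (the board's edge at x = -55 mm, facing the robot's right) to the back, y along the lip, z up.
- lip (a point): Middle of the lamp's front lip, lower edge: lamp frame x -55 mm, y 0, 150 mm high; lamp's axes. Behind it a fixed grey strip hangs under the board, x -41 to -5, y -160 to 160 mm, underside 130 mm high. Somewhere along it, centre anywhere within y = +-60 mm, is a black collar 36 mm long in y, reaching 2 mm below and 1 mm in front of the strip, which carries the orange button.
- switch (a joint): Travel of the orange button, m: 0 down (off), 0.008 fully up (stop). In the lamp frame it spans x -41 to -23 mm, 24 mm in y, underside 116 mm high when off. It slides straight up against about 4 N of friction and stays where left; on above 0.0055. Sideways it is rigid: closed fingers tilted about 40 deg, tips pointing down and in under the lip (lamp's -z, +x), swept along y below the strip, bump into it.
- timer: White dial timer, fixed to the dresser: square base 104 by 104 mm, 40 mm high to the top of its grey dial face. Origin: centre of its underside; z up. The dial turns about the vertical axis through the origin. Black tick marks lie round the face; the orange mark lies at 2.4 rad clockwise (seen from above) from the timer's x axis.
- dial_grip (a point): On the dial's axis, middle of its grip bar, 59 mm above the dresser; turns with the dial, its x axis is the pointer direction. The black dial: disc 62 mm across, 40 to 46 mm high, with an upright grip bar 50 mm long (x), 14 mm thick (y), 46 to 72 mm high, white pointer line on its +x half.
- dial (a joint): Dial angle in rad, growing clockwise seen from above: 0 when the pointer is along the timer's x axis, 2.4 when it is at the orange mark (right within 0.18), stops at 0 and 3.0. About 0.05 N m of friction; it stays where it is left.
- owl: White ceramic owl figurine, 83 mm high, about 60 mm across, standing loose on top of the lamp's board. Origin: centre of its underside. Bystander.
- tumbler: Empty clear glass tumbler, 72 mm across, 90 mm high. Origin: centre of its underside. Bystander.
- holder: Orange silicone hair tie holder: a dish 84 mm across with a post, 96 mm high. Origin: centre of its underside. Bystander.
- case: Stainless steel tweezers case lying flat, 115 (x) by 30 by 16 mm. Origin: centre of its underside. Bystander.
- cream: Amber glass cream jar with a white cap, 60 mm across, 50 mm high. Origin: centre of its underside. Bystander.
- scent: Green glass scent bottle with a brass cap, 44 mm across, 110 mm high. Origin: centre of its underside. Bystander.

How it is judged:
By the outcome, as a careful person would: the job done as asked, in the order asked, and still so for the second after the job is handed in, with the robot touching nothing.
It also fails if it takes over 72 s, if anything falls off the work surface, if the arm or the gripper's body presses on something with over 40 N, if the wrist force passes 120 N, or if a joint passes its speed limit or range.

ROBOT

A 6-joint arm with a two-finger parallel gripper is mounted at the origin on the work surface. World frame = base frame: x ahead of the robot, y to its left, z up, the work surface at z = 0. Lengths are in m, angles in rad, forces in N, time in s.
With the tool pointing down it reaches from about 0.3 to 0.875 m from the base axis. Payload 6.4 kg.
Tool frame: the origin (TCP) lies at the very end of the fingers, on their centre line; the grasp point (between the pads) lies 19 mm behind it; x points along the fingers, y is the direction in which the jaws open and shut, and the axes are right-handed (so a half turn about x gives the same grasp; the last joint's range is limited). The gripper opens to 85 mm and grips with 20 to 120 N. Pads are 22 mm wide; open, the fingers measure 114 mm over their backs; the gripper's body (76 mm by 85 mm) begins 54 mm behind the grasp point. The pads swing forward as they close: fully open they stand 13 mm farther back than shut.
Start: joints at [0.954, 0.181, 1.607, -0, 1.354, -0.206], TCP at [0.23, 0.527, 0.231] pointing down, gripper open.
Joint ranges: [-2.99, 2.99], [-0.89, 2.07], [0.3, 2.58], [-1.14, 4.28], [0, 2.63], [-3.12, 3.12]. Speed limits (rad/s): [2.57, 2.57, 3.01, 3.14, 3.14, 3.14].

INTERFACE

Orientations are given as a unit quaternion [w, x, y, z].
In Python, from bench import status, optics, hand_in gives the robot as it stands. The module is installed in compiled form; this text tells all that it offers.
- The arm moves only by the shell command python3 -m jog 'ROWS'. ROWS is JSON, one flat list of numbers, 5 for each row, row after row: the shift along the tool's x, y, z in mm, then the turn about the tool's x in degrees, then the opening in per cent of the stroke, from 0 (shut) to 100 (fully open). In form: [tx, ty, tz, yaw, gripper, tx, ty, tz, yaw, gripper, ...]. A call has exactly 5 rows; each row is the pose to reach, as a shift and turn from the pose commanded when the call began, along the tool's axes at that moment; what a row does not reach only later rows make up. A row lasts 1/10 s, in which the tool goes at most 50 mm and 8.59 degrees, less where a joint would pass 70% of its speed; a pose out of reach is approached as far as the arm can. A call with a gripper value outside its range is refused whole. The fingers move at their own pace and stop on an object; the grip force is fixed at half the most. Time passes only in rows, so rows that repeat a pose let the fingers close, or fill a call up. It gives the time, the measured TCP pose, the force and the opening at its end, in the units of the state.
- status.get_obs(): the state, without advancing time (a new reading comes with each control period).
- optics.camera(name): name is "scene" or "top" or "wrist"; returns the picture (384x512x3 uint8, red, green, blue); there is no depth.
- optics.get_calibration(name): a dict with "vertical_fov" (degrees; the focal length in pixels is half the picture's height over the tangent of half this angle, whatever the lens; pixels are square), "cx", "cy" (the principal point, pixels), "extrinsics" (4x4, takes a point from camera to world coordinates). Camera axes: x right, y up, looking along -z (the intrinsics and any distortion apply to the point x, -y, -z); pixel columns grow to the right and rows downward; lengths in m; the calibration is good to about 2 mm. A picture is of the moment at which its call begins: read the wrist's pose just before it. get_calibration takes no time and is no camera call; for the wrist camera it gives the pose at the moment of the call.
- hand_in(): hands the job in, once; it reports no verdict.
The state is a dict: "time_s": time; "q": joint angles; "dq": joint speeds; "joint_efforts": joint torques, N m; "eef_pos": TCP position; "eef_rot": TCP orientation; "wrist_force": force on the tool from outside, world axes, zero at the start; "torque": the same for the moment, N m; "opening": opening from 0.0 (shut) to 1.0 (fully open).
Only numpy, scipy, OpenCV 4.12 (cv2) and the standard library are available. Lean on these libraries where they do the work, as an engineer would, in place of code of your own. Each camera call takes 0.05 s, during which the arm holds its last target. There are 200 camera calls.

## Working session

There is one attempt and no reset: what is moved stays moved. The work goes in short steps, Python scripts to look and compute and a shell command to move; the robot and the scene stay as the last step left them, time stands still between calls to the robot, and variables do not carry over. Pictures are saved under pics/ and viewed, on a budget of 10 in all, crops included, one or two more only if the job needs it, and the job is handed in when it is done.

```bash
mkdir -p pics; ls
cat > h.py <<'E'
import numpy as np, cv2
from bench import status, optics
def snap(n,fn):
    c=optics.get_calibration(n); im=optics.camera(n)
    cv2.imwrite('pics/'+fn,im[:,:,::-1]); return im,c
def ray(c,u,v):
    f=192/np.tan(np.radians(c['vertical_fov'])/2)
    T=np.array(c['extrinsics']); d=T[:3,:3]@np.array([(u-c['cx'])/f,-(v-c['cy'])/f,-1])
    return T[:3,3],d
def onz(c,u,v,z):
    o,d=ray(c,u,v); return o+d*(z-o[2])/d[2]
def proj(c,p):
    f=192/np.tan(np.radians(c['vertical_fov'])/2)
    T=np.array(c['extrinsics']); q=T[:3,:3].T@(np.array(p)-T[:3,3])
    return c['cx']-f*q[0]/q[2], c['cy']+f*q[1]/q[2]
E
python3 - <<'E'
from h import *
import cv2
np.set_printoptions(precision=4,suppress=True)
o=status.get_obs(); print({k:np.round(v,4) for k,v in o.items()})
for n in("top","scene"):
    im,c=snap(n,n+'1.png'); print(n,c)
a=cv2.imread('pics/top1.png');b=cv2.imread('pics/scene1.png')
E
```

```text
pics
{'time_s': np.float64(0.0), 'q': array([ 0.9537,  0.1815,  1.608 ,  0.0001,  1.3538, -0.2063]), 'dq': array([ 0.0013, -0.0002, -0.0005, -0.001 ,  0.0006, -0.    ]), 'joint_efforts': array([ -0.0001, -44.489 , -35.133 ,  -0.0004,   0.0092,  -0.    ]), 'eef_pos': array([0.2293, 0.5267, 0.2304]), 'eef_rot': array([ 0.692 ,  0.1437,  0.6925, -0.1448]), 'wrist_force': array([ 0.2202,  0.0962, -0.526 ]), 'torque': array([ 0.0098,  0.0213, -0.02  ]), 'opening': np.float64(1.002)}
top {'vertical_fov': 55.45294695313209, 'cx': 257.84861200595935, 'cy': 197.58936854553613, 'extrinsics': array([[-0.0134,  0.9943, -0.1062,  0.4255],
       [-0.9998, -0.0122,  0.0127,  0.0213],
       [ 0.0113,  0.1063,  0.9943,  1.3678],
       [ 0.    ,  0.    ,  0.    ,  1.    ]])}
scene {'vertical_fov': 51.119849448187644, 'cx': 259.0220036286274, 'cy': 193.19584055362873, 'extrinsics': array([[ 0.2791, -0.666 ,  0.6918,  1.2737],
       [ 0.9602,  0.2027, -0.1922, -0.1568],
       [-0.0123,  0.7179,  0.696 ,  0.8299],
       [ 0.    ,  0.    ,  0.    ,  1.    ]])}
```

View pics/top1.png

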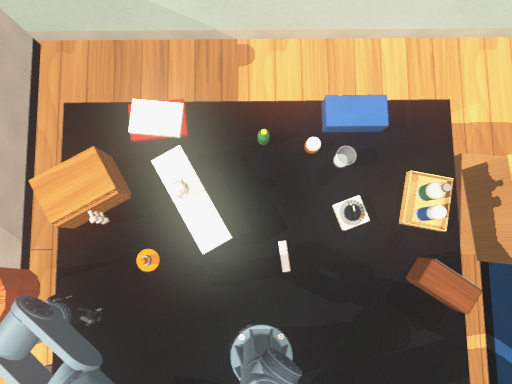

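View pics/scene1.png

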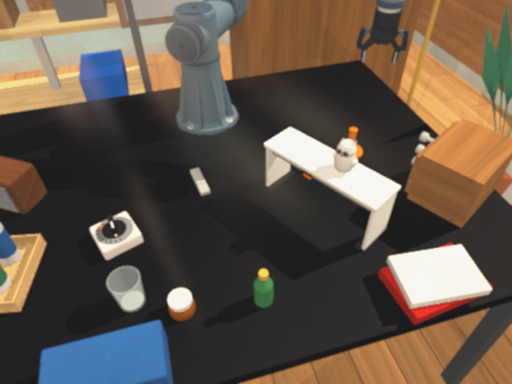

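The top view shows the lamp board from (165,150) to (218,245) with the owl at (182,188), the timer at (351,212), the holder at (148,260), the case at (284,256) and the scent bottle at (263,136). The scene view shows an orange spot under the lip at about (307,176), which may be the button.

Run:
```python
from h import *
np.set_printoptions(precision=4,suppress=True)
ct=optics.get_calibration('top');cs=optics.get_calibration('scene')
t=cv2.imread('pics/top1.png');s=cv2.imread('pics/scene1.png')
g=cv2.inRange(t,(190,190,190),(255,255,255))
cn,_=cv2.findContours(g,cv2.RETR_EXTERNAL,cv2.CHAIN_APPROX_NONE)
for k in cn:
    (x,y),_,_=r=cv2.minAreaRect(k)
    if cv2.contourArea(k)<60 or not(140<x<380 and 140<y<290):continue
    z=.162 if x<240 else (.04 if x>320 else .016)
    P=np.array([onz(ct,u+0.0,v+0.0,z)[:2] for u,v in cv2.boxPoints(r)])
    print(r,'centre',P.mean(0),'\n',P, 'edges',np.linalg.norm(P-np.roll(P,1,0),axis=1))
# orange in both
for n,im,c in(('top',t,ct),('scene',s,cs)):
    hsv=cv2.cvtColor(im,cv2.COLOR_BGR2HSV)
    m=cv2.inRange(hsv,(5,180,130),(18,255,255))
    nn,l,st,ce=cv2.connectedComponentsWithStats(m)
    for i in range(1,nn):
        if st[i,4]>=3: print(n,ce[i],st[i])
a=cv2.resize(t[185:240,325:380],(400,400),interpolation=cv2.INTER_CUBIC)
b=cv2.resize(s[205:265,80:150],(467,400),interpolation=cv2.INTER_CUBIC)
d=cv2.resize(s[120:250,255:405],(577,500)[:2],interpolation=cv2.INTER_CUBIC)
o=np.zeros((600,800,3),np.uint8);o[:300,:300]=cv2.resize(a,(300,300));o[:300,300:650]=cv2.resize(b,(350,300));
o[300:,:346]=cv2.resize(d,(346,300));cv2.imwrite('pics/crop1.png',o)
```

```text
((283.7702941894531, 255.62161254882812), (30.742610931396484, 7.562353610992432), 80.53767395019531) centre [ 0.3552 -0.0879] 
 [[ 0.4081 -0.0661]
 [ 0.4123 -0.0936]
 [ 0.3022 -0.1097]
 [ 0.2981 -0.0824]] edges [0.1112 0.0279 0.1113 0.0276]
((350.586181640625, 212.46551513671875), (28.411386489868164, 28.96847152709961), 68.19859313964844) centre [ 0.5087 -0.3334] 
 [[ 0.538  -0.2659]
 [ 0.5764 -0.3663]
 [ 0.4792 -0.4007]
 [ 0.4414 -0.3009]] edges [0.1027 0.1075 0.1031 0.1067]
((341.0, 160.0), (12.0, 14.0), 90.0) centre [ 0.7036 -0.3057] 
 [[ 0.7265 -0.2805]
 [ 0.726  -0.3326]
 [ 0.6807 -0.3308]
 [ 0.6813 -0.2788]] edges [0.0452 0.0521 0.0453 0.0519]
((190.7112579345703, 199.10604858398438), (107.42208099365234, 34.32490921020508), 60.672813415527344) centre [0.554  0.2293] 
 [[0.6828 0.3669]
 [0.7392 0.2676]
 [0.4236 0.0925]
 [0.3704 0.1903]] edges [0.3588 0.1142 0.3609 0.1113]
((313.0, 143.5), (13.0, 14.0), 90.0) centre [ 0.7734 -0.2076] 
 [[ 0.7988 -0.1817]
 [ 0.7983 -0.235 ]
 [ 0.7479 -0.2334]
 [ 0.7485 -0.1804]] edges [0.0503 0.0532 0.0503 0.053 ]
top [307.375 149.75 ] [304 145   9   8  16]
top [154.7742 258.3656] [149 249  11  21  93]
top [141. 251.] [140 250   3   3   3]
top [137.3333 255.    ] [137 254   2   3   3]
top [136.8182 263.    ] [136 258   4  11  11]
top [144.5    260.6667] [143 258   4   6  18]
top [147. 271.] [145 271   5   1   5]
scene [352.7113 132.0928] [349 126   9  14  97]
scene [359.2623 151.2131] [357 145   6  13  61]
scene [306.72 176.04] [303 173   8   7  25]
scene [100. 227.] [ 99 227   3   1   3]
scene [184.5431 312.0862] [170 302  25  16 116]
```

View pics/crop1.png

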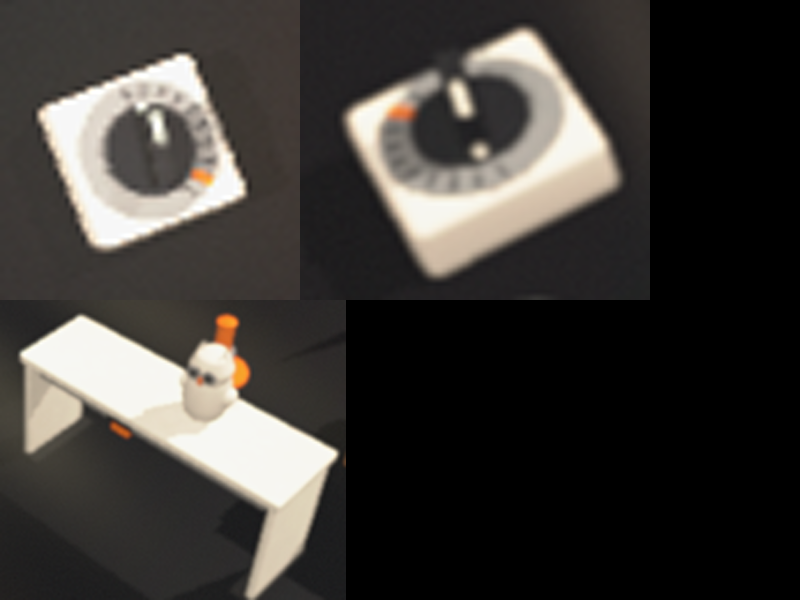

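The crop shows the orange mark at about (362,217) in the top image. The pointer line on the bar runs up and slightly left, and its white spot on the disc rim is at about (351,204). The lip faces up and to the right in the top view, and the orange button shows under it.

```bash
cat >> h.py <<'E'
LC=np.array([.554,.2293]); LX=np.array([.5*(.0564+.0532)*-1,.5*(.0993+.0978)]); LX/=np.linalg.norm(LX); LY=np.array([-LX[1],LX[0]])
def lamp(p): # world->lamp
    d=np.array(p[:2])-LC; return np.array([d@LX,d@LY,p[2]])
def wor(p): return np.r_[LC+p[0]*LX+p[1]*LY,p[2]]
E
python3 - <<'E'
from h import *
np.set_printoptions(precision=4,suppress=True)
ct=optics.get_calibration('top');cs=optics.get_calibration('scene')
t=cv2.imread('pics/top1.png');s=cv2.imread('pics/scene1.png')
print('lamp yaw',np.degrees(np.arctan2(LX[1],LX[0])))
P=np.array([[0.6828,0.3669],[0.7392,0.2676],[0.4236,0.0925],[0.3704,0.1903]])
e=P[2]-P[1]; print('y dir',np.degrees(np.arctan2(e[1],e[0]))-90)
# button ray with lamp x=-41 plane
for u,v in((303,173),(306.7,176),(310,179)):
    o,d=ray(cs,u,v); X=np.r_[LX,0]
    k=(-.041-(o[:2]-LC)@LX)/(d[:2]@LX); print('button',lamp(o+k*d))
C=np.array([.5087,-.3334])
def tip(n,c,im,box,z,h):
    x0,y0,x1,y1=box;sub=im[y0:y1,x0:x1].astype(int)
    print(n); print(sub.min(2))
tip('top',ct,t,(340,198,366,226),0,0)
tip('scene',cs,s,(98,212,126,242),0,0)
f=lambda n,c,u,v,z:(lambda p:print(n,p,np.degrees(np.arctan2(*(p[:2]-C)[::-1])),np.linalg.norm(p[:2]-C)))(onz(c,u,v,z))
k=55/300
f('mark top',ct,325+203*k-.5,185+177*k-.5,.04)
f('tip bar top',ct,325+153*k-.5,185+105*k-.5,.072)
f('inner bar top',ct,325+163*k-.5,185+140*k-.5,.072)
f('dot top',ct,325+140*k-.5,185+103*k-.5,.046)
k2=60/300
f('mark sc',cs,80+(400-300)*k2-.5,205+113*k2-.5,.04)
f('dot sc',cs,80+(480-300)*k2-.5,205+150*k2-.5,.046)
f('inner sc',cs,80+(455-300)*k2-.5,205+82*k2-.5,.072)
f('tip sc',cs,80+(467-300)*k2-.5,205+118*k2-.5,.072)
print(0 and 0)
E
```

```text
lamp yaw 119.07681272088655
y dir -240.97777597685817
button [-0.041   0.0464  0.1251]
button [-0.041   0.0334  0.1225]
button [-0.041   0.0219  0.1191]
top
[[ 59  57  57  55  56  55  56  57  94 204 238 243 246 247 247 247 247 247
  247 247 219  90  52  52  50  51]
 [ 55  59  57  57  58  82 157 229 238 236 230 236 235 239 245 247 247 247
  247 247 244 168  51  51  50  50]
 [ 57  55  73 104 214 239 236 220 211 210 189 180 198 210 195 208 220 242
  247 247 247 215  89  51  52  52]
 [ 90 202 239 243 239 221 209 171 186 205 184 173 194 205 152 176 204 209
  224 243 247 246 178  51  51  51]
 [241 245 247 238 212 204 204 166 143 188 180 170 194 186 167 189 203 155
  182 212 241 245 195  69  50  51]
 [247 247 242 216 204 205 204 202 182 194 204 203 203 203 200 203 184 149
  184 203 209 234 197  92  53  52]
 [247 240 212 204 205 206 205 204 161 140 242 221 118  93  99 131 153 184
  201 178 138 156 198 138  52  52]
 [246 228 205 204 204 205 205 155  94  81 137 113 117 173 131  73  90 126
  156 135 143 155 174 149  87  51]
 [235 201 204 204 204 182 128  83  75  67  65  76 165 228 170  68  67  
[... 5529 characters left out ...]
4 159 155 138 131 151 161 150 127 136 161 164 150 131
  141 160 161 164 172 185 204 221 227 225]]
mark top [ 0.4916 -0.3734  0.04  ] -113.09025617769971 0.04353503215023409
tip bar top [ 0.5376 -0.3331  0.072 ] 0.49596172444252773 0.028882219764504325
inner bar top [ 0.5145 -0.3388  0.072 ] -42.54159850943576 0.007930497539852727
dot top [ 0.5413 -0.3316  0.046 ] 3.1478431724996554 0.03262842522046213
mark sc [ 0.4895 -0.3738  0.04  ] -115.42755192758028 0.04473140788008943
dot sc [ 0.5334 -0.3329  0.046 ] 1.089223661448053 0.02466497544755894
inner sc [ 0.5077 -0.3379  0.072 ] -103.06861128332547 0.004639648549765775
tip sc [ 0.5345 -0.3327  0.072 ] 1.5673799514868045 0.025799142000818717
0
```

```bash
cat >> h.py <<'E'
from scipy.spatial.transform import Rotation as R
def rot(o=None):
    o=o or status.get_obs(); q=o['eef_rot']; return R.from_quat([q[1],q[2],q[3],q[0]]).as_matrix()
def go(p): # world target -> tool mm
    o=status.get_obs(); return rot(o).T@(np.array(p)-o['eef_pos'])*1000
def info():
    np.set_printoptions(precision=4,suppress=True)
    o=status.get_obs(); print('t',o['time_s'],'q',o['q'],'p',o['eef_pos'],'F',o['wrist_force'],'M',o['torque'],'op',o['opening']);print(rot(o))
E
python3 - <<'E'
from h import *
info()
print('lift',go([.2293,.5267,.36]))
print('over',go([.50,-.33,.25]), go([.4,0.15,.36]))
E
```

```text
t 0.1 q [ 0.9537  0.1815  1.6079  0.      1.3538 -0.2063] p [0.2293 0.5268 0.2305] F [-0.6549  0.8678  0.8931] M [-0.0132 -0.0105 -0.0321] op 1.0019035076563352
[[-0.0009  0.3993  0.9168]
 [-0.0013  0.9168 -0.3993]
 [-1.     -0.0016 -0.0003]]
lift [-129.5319   -0.2613   -0.0267]
over [ -18.6579 -677.412   590.3015] [-129.1965 -277.4546  306.9019]
```

```bash
python3 -m jog '[-45,0,0,0,100,-90,0,0,0,100,-130,0,0,0,100,-130,-35,30,0,100,-130,-70,62,0,100]'
python3 -m jog '[0,-38,33,0,100,0,-76,66,0,100,0,-114,99,0,100,0,-152,132,0,100,0,-190,165,0,100]'
python3 -m jog '[0,-38,33,0,100,0,-76,66,0,100,0,-114,99,0,100,0,-152,132,0,100,0,-190,165,0,100]'
python3 -m jog '[0,-38,33,0,100,0,-76,66,0,100,0,-114,99,0,100,0,-152,132,0,100,0,-190,165,0,100]'
python3 -m jog '[20,-20,16,-7,100,40,-36,33,-14,100,65,-37,33,-22,100,90,-37,33,-30,100,110,-37,33,-36,100]'
python3 -c "
from h import *
info(); im,c=snap('wrist','w1.png'); print(c['extrinsics']); print(go([.509,-.335,.1]))"
```

```text
time_s: 0.6
eef_pos: [0.2586, 0.4382, 0.3624]
eef_rot: [0.693, 0.144, 0.692, -0.143]
wrist_force: [1.5, -0.0, -0.8]
opening: 1.0
time_s: 1.1
eef_pos: [0.3332, 0.198, 0.3611]
eef_rot: [0.692, 0.144, 0.692, -0.144]
wrist_force: [1.7, 0.4, -0.6]
opening: 0.997
time_s: 1.6
eef_pos: [0.4083, -0.0409, 0.3612]
eef_rot: [0.692, 0.144, 0.692, -0.144]
wrist_force: [1.2, -0.0, -0.2]
opening: 1.002
time_s: 2.1
eef_pos: [0.4833, -0.2793, 0.3607]
eef_rot: [0.692, 0.145, 0.692, -0.144]
wrist_force: [0.0, 0.7, 1.0]
opening: 1.002
time_s: 2.6
eef_pos: [0.498, -0.3241, 0.2488]
eef_rot: [0.702, -0.078, 0.703, 0.079]
wrist_force: [0.4, -0.8, -0.6]
opening: 1.0
t 2.6 q [-0.7766  0.2108  1.5359  0.      1.3978 -2.5697] p [ 0.498  -0.3241  0.2488] F [ 0.3798 -0.8143 -0.6296] M [-0.0195 -0.0496 -0.0213] op 1.0001428916669752
[[-0.002  -0.2204  0.9754]
 [ 0.002   0.9754  0.2204]
 [-1.      0.0024 -0.0015]]
[[-0.2208 -0.9258 -0.307   0.4189]
 [ 0.9753 -0.209  -0.0713 -0.3426]
 [ 0.0018 -0.3151  0.949   0.3912]
 [ 0.      0.      0.      1.    ]]
[145.0756 -15.5989   9.8184]
```

View pics/w1.png

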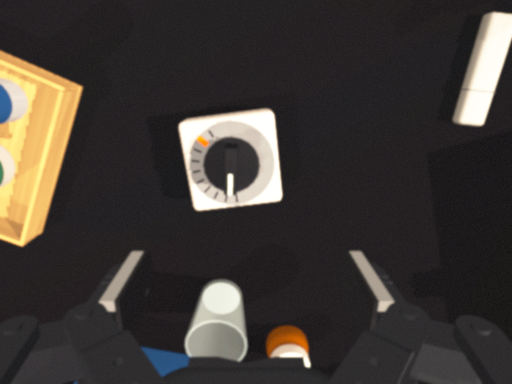

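The wrist view shows the timer at about (231,160), the pointer line from (230,175) to (230,196) at the bottom, and the orange mark at (204,140). I'll cast these to points.

Run:
```python
from h import *
np.set_printoptions(precision=4,suppress=True)
c=optics.get_calibration('wrist'); im=cv2.imread('pics/w1.png'); hsv=cv2.cvtColor(im,cv2.COLOR_BGR2HSV)
roi=np.zeros(im.shape[:2],np.uint8); roi[95:225,165:300]=255
# base top outline: white part
m=cv2.inRange(im,(110,110,110),(255,255,255))&roi
k=max(cv2.findContours(m,0,1)[0],key=cv2.contourArea)
P=np.array([onz(c,u,v,.04)[:2] for u,v in cv2.boxPoints(cv2.minAreaRect(k))]); C=P.mean(0)
print(P,C,np.linalg.norm(P-np.roll(P,1,0),axis=1)); e=P-np.roll(P,1,0); print(np.degrees(np.arctan2(e[:,1],e[:,0])))
mo=cv2.inRange(hsv,(5,150,130),(20,255,255))&roi; M=cv2.moments(mo); u,v=M['m10']/M['m00'],M['m01']/M['m00']
p=onz(c,u,v,.04)[:2]; print('mark',u,v,p,np.degrees(np.arctan2(*(p-C)[::-1])),np.linalg.norm(p-C))
# pointer white inside the disc
disc=np.zeros_like(roi); cv2.circle(disc,(231,165),27,255,-1)
mp=cv2.inRange(im,(150,150,150),(255,255,255))&disc
n,l,s,ce=cv2.connectedComponentsWithStats(mp); print(s,ce)
i=1+np.argmax(s[1:,4]); ys,xs=np.where(l==i)
for z in(.072,.046):
  a,b=[onz(c,xs[ys==r].mean(),r,z)[:2] for r in(ys.min(),ys.max())]
  print(z,ys.min(),ys.max(),a,b,np.degrees(np.arctan2(*(b-a)[::-1])))
```

```text
[[ 0.472  -0.4016]
 [ 0.4376 -0.3066]
 [ 0.5342 -0.268 ]
 [ 0.573  -0.3718]] [ 0.5042 -0.337 ] [0.1053 0.1011 0.1041 0.1108]
[-163.5085  109.9363   21.7836  -69.5037]
mark 202.8913043478261 141.7826086956522 [ 0.4892 -0.3709] -113.8174386781866 0.03704737369615236
[[     0      0    512    384 196501]
 [   227    174      6     19    107]] [[255.5141 191.5048]
 [229.5607 182.7383]]
0.072 174 192 [ 0.5085 -0.3359] [ 0.5269 -0.3309] 15.190701303648432
0.046 174 192 [ 0.5159 -0.3353] [ 0.5358 -0.3299] 15.190701303648543
```

```bash
python3 -c "
from h import *
print(go([.5065,-.336,.052]))"
```

```text
[193.08289878 -16.34013168   7.36799363]
```

```bash
python3 -m jog '[45,-8,3,0,100,90,-16,7,0,100,130,-16,7,0,100,150,-16,7,0,100,165,-16,7,0,100]'
python3 -c "
from h import *
info(); print(go([.5065,-.336,.052]))"
```

```text
time_s: 3.15
eef_pos: [0.5082, -0.3377, 0.0842]
eef_rot: [0.702, -0.075, 0.704, 0.077]
wrist_force: [0.6, 0.4, -0.4]
opening: 0.999
t 3.15 q [-0.7808  0.4235  1.6185 -0.      1.1026 -2.5673] p [ 0.5082 -0.3377  0.0842] F [ 0.6312  0.3775 -0.3519] M [-0.0584  0.0086  0.037 ] op 0.9993947963568247
[[-0.0022 -0.2141  0.9768]
 [ 0.0022  0.9768  0.2141]
 [-1.      0.0026 -0.0017]]
[32.2247  1.9565 -1.2526]
```

```bash
python3 -m jog '[15,2,-1,0,100,25,2,-1,0,100,32,2,-1,0,100,32,2,-1,0,60,32,2,-1,0,30]'
python3 -m jog '[0,0,0,0,20,0,0,0,0,10,0,0,0,0,0,0,0,0,0,0,0,0,0,0,0]'
python3 -m jog '[0,0,0,0,0,0,0,0,0,0,0,0,0,0,0,0,0,0,0,0,0,0,0,0,0]'
python3 -c "
from h import *
info()"
```

```text
time_s: 3.65
eef_pos: [0.508, -0.3372, 0.0551]
eef_rot: [0.703, -0.077, 0.703, 0.076]
wrist_force: [-0.7, 0.6, 0.4]
opening: 0.693
time_s: 4.15
eef_pos: [0.5082, -0.3379, 0.0552]
eef_rot: [0.703, -0.077, 0.702, 0.076]
wrist_force: [0.8, -3.7, 3.3]
opening: 0.145
time_s: 4.65
eef_pos: [0.5082, -0.3378, 0.0552]
eef_rot: [0.703, -0.077, 0.702, 0.076]
wrist_force: [0.8, -3.8, 5.7]
opening: 0.143
t 4.65 q [-0.7807  0.4621  1.6329 -0.0004  1.0441 -2.5687] p [ 0.5082 -0.3378  0.0552] F [ 0.759  -3.7572  5.7241] M [-0.7233 -0.0179 -0.0866] op 0.1429045829144801
[[ 0.0016 -0.2157  0.9765]
 [-0.002   0.9765  0.2157]
 [-1.     -0.0023  0.0011]]
```

```bash
python3 -m jog '[0,0,0,8,0,0,0,0,16,0,0,0,0,25,0,0,0,0,33,0,0,0,0,41,0]'
python3 -m jog '[0,0,0,8,0,0,0,0,16,0,0,0,0,25,0,0,0,0,33,0,0,0,0,41,0]'
python3 -m jog '[0,0,0,8,0,0,0,0,16,0,0,0,0,24,0,0,0,0,32,0,0,0,0,39,0]'
python3 -m jog '[0,0,0,7,0,0,0,0,7,0,0,0,0,7,0,0,0,0,7,30,0,0,0,7,100]'
python3 -c "
from h import *
info()"
```

```text
time_s: 5.15
eef_pos: [0.5084, -0.337, 0.0552]
eef_rot: [0.685, 0.176, 0.684, -0.176]
wrist_force: [1.0, -0.6, 6.7]
opening: 0.143
time_s: 5.65
eef_pos: [0.509, -0.3366, 0.0552]
eef_rot: [0.581, 0.405, 0.579, -0.404]
wrist_force: [5.2, 0.4, 5.9]
opening: 0.147
time_s: 6.15
eef_pos: [0.5098, -0.3366, 0.0552]
eef_rot: [0.413, 0.576, 0.41, -0.574]
wrist_force: [7.9, -1.4, 3.0]
opening: 0.148
time_s: 6.65
eef_pos: [0.5067, -0.3354, 0.0532]
eef_rot: [-0.376, -0.598, -0.378, 0.598]
wrist_force: [-0.8, -0.2, -0.2]
opening: 0.457
t 6.65 q [-0.7799  0.4636  1.6356  0.0002  1.0458 -0.3348] p [ 0.5067 -0.3354  0.0532] F [-0.7642 -0.161  -0.1551] M [ 0.0035 -0.0146  0.0052] op 0.45657904068072125
[[-0.0023  0.9025 -0.4307]
 [ 0.0025 -0.4307 -0.9025]
 [-1.     -0.0031 -0.0013]]
```

Open fully, rise about 180 mm, and check with the wrist camera.

```bash
python3 -m jog '[0,0,0,0,100,0,0,0,0,100,0,0,0,0,100,-30,0,0,0,100,-60,0,0,0,100]'
python3 -m jog '[-45,0,0,0,100,-90,0,0,0,100,-130,0,0,0,100,-130,0,0,0,100,-130,0,0,0,100]'
python3 - <<'E'
from h import *
info(); im,c=snap('wrist','w2.png'); print(proj(c,[.507,-.336,.05])); snap('top','top2.png')
t=cv2.imread('pics/top2.png')
u,v=map(int,proj(c,[.507,-.336,.05])); 
b=im[:,:,::-1][max(0,v-70):v+70,max(0,u-70):u+70]
o=np.hstack([cv2.resize(b,(400,400)),cv2.resize(t[185:240,325:380],(400,400),interpolation=cv2.INTER_CUBIC)]);cv2.imwrite('pics/c2.png',o); print(u,v)
E
```

```text
time_s: 7.15
eef_pos: [0.5066, -0.336, 0.1136]
eef_rot: [-0.376, -0.598, -0.378, 0.598]
wrist_force: [0.6, -0.4, 0.9]
opening: 0.998
time_s: 7.65
eef_pos: [0.5079, -0.3371, 0.2455]
eef_rot: [0.378, 0.598, 0.376, -0.598]
wrist_force: [-0.7, 1.2, -0.5]
opening: 1.004
t 7.65 q [-0.7805  0.2437  1.503   0.      1.3924 -0.3347] p [ 0.5079 -0.3371  0.2455] F [-0.6994  1.2446 -0.5351] M [ 0.0263 -0.0177 -0.0442] op 1.0044986839955687
[[ 0.0018  0.9023 -0.4311]
 [-0.0017 -0.4311 -0.9023]
 [-1.      0.0023  0.0008]]
(np.float64(244.12505251987028), np.float64(158.4617197459325))
244 158
```

View pics/c2.png

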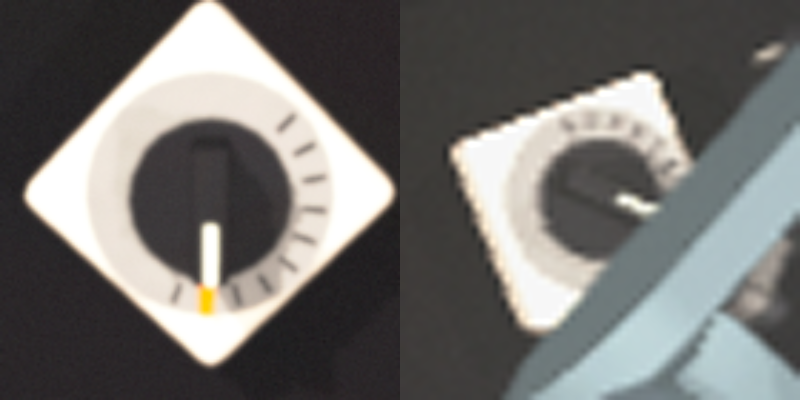

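The left crop (wrist view) shows the pointer at (210,250), in line with the orange mark at (206,300), so the dial is set. Moves can't tilt the tool directly. I'll test how out-of-reach poses behave high above the dresser, at the azimuth where radial tilt matches the lamp's +x (about 119°).

Run:
```python
from h import *
np.set_printoptions(precision=1,suppress=True)
print('A',go([.50,-.05,.45]))
r=R.from_euler('z',29,degrees=True).as_matrix()
# frame after yaw: x down, y az 29, z = x cross y
x=np.array([0,0,-1.]);y=r@[1,0,0];z=np.cross(x,y);M=np.c_[x,y,z]
P=[[.50,-.05,.45],[.40,.35,.45],[.1,.55,.45],[-.27,.5,.45]]
for a,b in zip(P,P[1:]): print(M.T@(np.array(b)-a)*1000)
```

```text
A [-206.8 -130.1 -255.4]
[   0.   106.5 -398.3]
[   0.  -165.4 -320.4]
[   0.  -347.8 -135.6]
```

```bash
python3 -m jog '[-35,-15,-30,0,100,-70,-30,-60,0,100,-105,-45,-90,0,100,-140,-60,-120,0,100,-175,-75,-150,0,100]'
python3 -m jog '[-12,-19,-36,0,80,-24,-38,-72,0,60,-32,-55,-105,0,40,-32,-55,-105,-8,20,-32,-55,-105,-15.5,0]'
python3 -m jog '[0,0,0,-8,0,0,0,0,-16,0,0,0,0,-24,0,0,0,0,-32,0,0,0,0,-39,0]'
python3 -m jog '[0,12,-45,0,0,0,24,-90,0,0,0,36,-135,0,0,0,48,-180,0,0,0,60,-225,0,0]'
python3 -m jog '[0,12,-45,0,0,0,24,-90,0,0,0,36,-135,0,0,0,48,-175,0,0,0,15,-210,0,0]'
python3 -m jog '[0,-20,-40,0,0,0,-40,-80,0,0,0,-60,-120,0,0,0,-80,-160,0,0,0,-100,-200,0,0]'
python3 -m jog '[0,-30,-35,0,0,0,-60,-70,0,0,0,-105,-85,0,0,0,-150,-100,0,0,0,-195,-120,0,0]'
python3 -m jog '[0,-45,-18,0,0,0,-90,-36,0,0,0,-135,-54,0,0,0,-180,-72,0,0,0,-200,-80,0,0]'
python3 -c "
from h import *
info()"
```

```text
time_s: 8.25
eef_pos: [0.5038, -0.1676, 0.4184]
eef_rot: [-0.376, -0.598, -0.378, 0.599]
wrist_force: [1.4, -0.6, 0.7]
opening: 1.001
time_s: 8.75
eef_pos: [0.5, -0.0492, 0.4497]
eef_rot: [-0.456, -0.54, -0.457, 0.54]
wrist_force: [0.6, -0.1, -0.3]
opening: 0.145
time_s: 9.25
eef_pos: [0.4999, -0.0506, 0.4489]
eef_rot: [0.609, 0.357, 0.612, -0.358]
wrist_force: [1.0, 0.5, -0.9]
opening: -0.004
time_s: 9.75
eef_pos: [0.4427, 0.1768, 0.4492]
eef_rot: [0.608, 0.358, 0.61, -0.36]
wrist_force: [0.6, -0.1, 1.7]
opening: 0.002
time_s: 10.25
eef_pos: [0.356, 0.3687, 0.4453]
eef_rot: [0.608, 0.356, 0.611, -0.362]
wrist_force: [-0.4, 0.8, 0.1]
opening: -0.002
time_s: 10.75
eef_pos: [0.169, 0.4933, 0.4491]
eef_rot: [0.609, 0.358, 0.609, -0.36]
wrist_force: [0.9, 0.5, 0.2]
opening: -0.002
time_s: 11.25
eef_pos: [-0.0595, 0.5025, 0.449]
eef_rot: [0.61, 0.358, 0.608, -0.361]
wrist_force: [0.2, 0.1, -0.1]
opening: -0.001
time_s: 11.75
eef_pos: [-0.2751, 0.475, 0.4488]
eef_rot: [0.611, 0.357, 0.609, -0.359]
wrist_force: [0.9, -0.8, -0.7]
opening: 0.002
t 11.75 q [1.8788 0.0368 1.3379 0.0011 1.7711 1.37  ] p [-0.2751  0.475   0.4488] F [ 0.9463 -0.8151 -0.7188] M [ 0.035  -0.0433  0.0088] op 0.0024922119317249036
[[ 0.0002  0.8732  0.4873]
 [-0.0043  0.4873 -0.8732]
 [-1.     -0.0019  0.0039]]
```

```bash
python3 -m jog '[0,-40,0,0,0,0,-80,0,0,0,0,-108,0,0,0,-40,-108,0,0,0,-80,-108,0,0,0]'
python3 -m jog '[-50,0,0,0,0,-100,0,0,0,0,-150,0,0,0,0,-200,0,0,0,0,-250,0,0,0,0]'
python3 -c "
from h import *
info()"
python3 -m jog '[-50,0,0,0,0,-100,0,0,0,0,-150,0,0,0,0,-200,0,0,0,0,-250,0,0,0,0]'
python3 -c "
from h import *
info()"
```

```text
time_s: 12.25
eef_pos: [-0.3669, 0.4232, 0.5283]
eef_rot: [0.612, 0.357, 0.607, -0.36]
wrist_force: [-0.3, 1.3, 1.0]
opening: 0.001
time_s: 12.75
eef_pos: [-0.3597, 0.4174, 0.7594]
eef_rot: [0.608, 0.359, 0.611, -0.359]
wrist_force: [-31.5, 31.3, 88.8]
opening: -0.003
t 12.75 q [2.0654 0.3606 0.2972 0.0033 2.4798 1.5627] p [-0.3597  0.4174  0.7594] F [-31.5098  31.2982  88.8485] M [1.379  1.2947 0.0503] op -0.002787999563169197
[[-0.0037  0.875   0.4841]
 [ 0.0025  0.4841 -0.875 ]
 [-1.     -0.002  -0.004 ]]
time_s: 13.25
eef_pos: [-0.3141, 0.3639, 0.8101]
eef_rot: [0.599, 0.363, 0.619, -0.355]
wrist_force: [1.0, -0.2, 0.5]
opening: -0.0
t 13.25 q [2.0302 0.2576 0.2988 0.0136 2.5553 1.536 ] p [-0.3141  0.3639  0.8101] F [ 0.9551 -0.1604  0.4934] M [-0.0179  0.0129 -0.0217] op -0.0003183202049379245
[[-0.02    0.8748  0.484 ]
 [ 0.0234  0.4844 -0.8745]
 [-0.9995 -0.0062 -0.0301]]
```

```bash
python3 -m jog '[-10,0,20,0,0,-20,0,40,0,0,-30,0,60,0,0,-40,0,80,0,0,-50,0,100,0,0]'
python3 -c "
from h import *
info()"
python3 -m jog '[-10,0,20,0,0,-20,0,40,0,0,-30,0,60,0,0,-40,0,80,0,0,-50,0,100,0,0]'
python3 -c "
from h import *
info()"
```

```text
time_s: 13.75
eef_pos: [-0.2641, 0.2741, 0.8494]
eef_rot: [0.596, 0.364, 0.622, -0.354]
wrist_force: [-0.5, 0.1, -0.3]
opening: -0.0
t 13.75 q [2.0156 0.0843 0.3922 0.0168 2.6267 1.5248] p [-0.2641  0.2741  0.8494] F [-0.5317  0.1311 -0.28  ] M [0.0118 0.0072 0.0264] op -2.981222371699361e-05
[[-0.024   0.8748  0.4838]
 [ 0.0311  0.4844 -0.8743]
 [-0.9992 -0.0059 -0.0388]]
time_s: 14.25
eef_pos: [-0.219, 0.1885, 0.8583]
eef_rot: [0.586, 0.371, 0.631, -0.346]
wrist_force: [-0.1, -0.2, -0.4]
opening: -0.001
t 14.25 q [ 2.0023 -0.1321  0.5739  0.0147  2.6269  1.51  ] p [-0.219   0.1885  0.8583] F [-0.0766 -0.1782 -0.3921] M [-0.0311 -0.0048  0.0255] op -0.0007472534546195381
[[-0.037   0.875   0.4828]
 [ 0.063   0.4842 -0.8727]
 [-0.9973 -0.0018 -0.0731]]
```

```bash
python3 -m jog '[-20,0,15,0,0,-40,0,30,0,0,-60,0,45,0,0,-80,0,60,0,0,-100,0,75,0,0]'
python3 -c "
from h import *
info()"
python3 -m jog '[-20,0,15,0,0,-40,0,30,0,0,-60,0,45,0,0,-80,0,60,0,0,-100,0,75,0,0]'
python3 -c "
from h import *
info()"
```

```text
time_s: 14.75
eef_pos: [-0.203, 0.139, 0.8643]
eef_rot: [0.574, 0.381, 0.643, -0.336]
wrist_force: [0.1, -0.0, -1.0]
opening: 0.003
t 14.75 q [ 2.0444 -0.229   0.6278 -0.0038  2.6259  1.536 ] p [-0.203   0.139   0.8643] F [ 0.0721 -0.028  -1.048 ] M [-0.037  -0.0285 -0.0224] op 0.003327559147000105
[[-0.0515  0.8753  0.4808]
 [ 0.1045  0.4835 -0.8691]
 [-0.9932  0.0055 -0.1164]]
time_s: 15.25
eef_pos: [-0.1922, 0.0829, 0.8708]
eef_rot: [0.559, 0.391, 0.655, -0.325]
wrist_force: [0.1, 0.6, 0.5]
opening: -0.001
t 15.25 q [ 2.1931 -0.3007  0.6529 -0.0635  2.6262  1.6305] p [-0.1922  0.0829  0.8708] F [0.0657 0.632  0.5086] M [-0.0045 -0.0035 -0.0015] op -0.0010115579789380608
[[-0.0687  0.8757  0.478 ]
 [ 0.1494  0.4828 -0.8629]
 [-0.9864  0.0121 -0.164 ]]
```

```bash
python3 -m jog '[-30,0,0,0,0,-60,0,0,0,0,-90,0,0,0,0,-120,0,0,0,0,-150,0,0,0,0]'
python3 -c "
from h import *
info()"
python3 -m jog '[-40,0,0,0,0,-80,0,0,0,0,-120,0,0,0,0,-160,0,0,0,0,-200,0,0,0,0]'
python3 -c "
from h import *
info()"
```

```text
time_s: 15.75
eef_pos: [-0.2096, 0.0785, 0.8911]
eef_rot: [0.545, 0.398, 0.667, -0.316]
wrist_force: [-0.6, 0.8, -0.1]
opening: -0.001
t 15.75 q [ 2.335  -0.2323  0.5452 -0.1329  2.6259  1.7073] p [-0.2096  0.0785  0.8911] F [-0.5562  0.7958 -0.1068] M [-0.0954 -0.0292 -0.0068] op -0.001348214350680113
[[-0.0893  0.8756  0.4748]
 [ 0.1876  0.4829 -0.8553]
 [-0.9782  0.0127 -0.2074]]
time_s: 16.25
eef_pos: [-0.2192, 0.0656, 0.9076]
eef_rot: [0.529, 0.405, 0.68, -0.308]
wrist_force: [-0.4, -0.7, -0.8]
opening: -0.001
t 16.25 q [ 2.475  -0.1868  0.4606 -0.217   2.6259  1.7675] p [-0.2192  0.0656  0.9076] F [-0.42   -0.6571 -0.7667] M [-0.1447 -0.146   0.0238] op -0.0006541056913284274
[[-0.1139  0.8754  0.4698]
 [ 0.2247  0.4833 -0.8461]
 [-0.9678  0.0092 -0.2517]]
```

```bash
python3 -m jog '[-35,0,-25,0,0,-70,0,-50,0,0,-105,0,-75,0,0,-140,0,-100,0,0,-175,0,-125,0,0]'
python3 -c "
from h import *
info()"
python3 -m jog '[-45,0,-15,0,0,-90,0,-30,0,0,-135,0,-45,0,0,-180,0,-60,0,0,-225,0,-75,0,0]'
python3 -c "
from h import *
info()"
```

```text
time_s: 16.75
eef_pos: [-0.2484, 0.1194, 0.9257]
eef_rot: [0.516, 0.408, 0.69, -0.302]
wrist_force: [-0.1, 0.0, -0.2]
opening: -0.0
t 16.75 q [ 2.3551 -0.0659  0.2991 -0.1681  2.6259  1.6907] p [-0.2484  0.1194  0.9257] F [-0.0511  0.0426 -0.2079] M [-0.1203 -0.0289 -0.0389] op -0.00022968849971079022
[[-0.1337  0.8748  0.4656]
 [ 0.2508  0.4844 -0.8381]
 [-0.9588  0.0047 -0.2841]]
time_s: 17.25
eef_pos: [-0.2319, 0.1204, 0.9332]
eef_rot: [0.506, 0.41, 0.698, -0.298]
wrist_force: [0.3, -0.4, 0.2]
opening: -0.001
t 17.25 q [ 2.2771 -0.0963  0.2989 -0.1248  2.6259  1.6516] p [-0.2319  0.1204  0.9332] F [ 0.2565 -0.3645  0.2126] M [-0.1106 -0.0424  0.0466] op -0.0011644606848624176
[[-0.1508  0.8741  0.4618]
 [ 0.2713  0.4858 -0.8309]
 [-0.9506 -0.     -0.3104]]
```

```bash
python3 -m jog '[-36,0,15,0,0,-72,0,30,0,0,-108,0,45,0,0,-144,0,60,0,0,-180,0,75,0,0]'
python3 -c "
from h import *
info()"
python3 -m jog '[-36,0,15,0,0,-72,0,30,0,0,-108,0,45,0,0,-144,0,60,0,0,-180,0,75,0,0]'
python3 -c "
from h import *
info()"
```

```text
time_s: 17.75
eef_pos: [-0.209, 0.0454, 0.9438]
eef_rot: [0.487, 0.417, 0.712, -0.287]
wrist_force: [-0.2, 0.1, 0.1]
opening: 0.001
t 17.75 q [ 2.672  -0.1332  0.2987 -0.4173  2.626   1.7643] p [-0.209   0.0454  0.9438] F [-0.1711  0.0639  0.0757] M [-0.1582 -0.0606 -0.0092] op 0.0010720416839225821
[[-0.1783  0.8736  0.4529]
 [ 0.3146  0.4867 -0.815 ]
 [-0.9324 -0.0028 -0.3615]]
time_s: 18.25
eef_pos: [-0.1746, 0.0053, 0.951]
eef_rot: [0.469, 0.417, 0.725, -0.283]
wrist_force: [0.2, -0.9, -0.1]
opening: -0.001
t 18.25 q [ 2.9908 -0.1556  0.2991 -0.6625  2.6257  1.8395] p [-0.1746  0.0053  0.951 ] F [ 0.1673 -0.912  -0.0761] M [-0.1802 -0.1042  0.0588] op -0.0009590800405095556
[[-0.212   0.8698  0.4456]
 [ 0.3391  0.4931 -0.8012]
 [-0.9166 -0.0187 -0.3995]]
```

```bash
python3 -m jog '[-45,0,10,0,0,-90,0,20,0,0,-135,0,30,0,0,-180,0,40,0,0,-225,0,50,0,0]'
python3 -c "
from h import *
info()"
python3 -m jog '[-20,0,-45,0,0,-40,0,-90,0,0,-60,0,-135,0,0,-80,0,-180,0,0,-100,0,-225,0,0]'
python3 -c "
from h import *
info()"
```

```text
time_s: 18.75
eef_pos: [-0.1408, 0.0043, 0.9588]
eef_rot: [0.455, 0.415, 0.736, -0.28]
wrist_force: [-0.4, -0.0, 0.2]
opening: 0.0
t 18.75 q [ 2.9926 -0.202   0.2987 -0.6989  2.6259  1.7959] p [-0.1408  0.0043  0.9588] F [-0.4372 -0.0293  0.1795] M [-0.1727 -0.1675  0.0507] op 0.00020890387028742934
[[-0.2415  0.8663  0.4372]
 [ 0.3571  0.4983 -0.7901]
 [-0.9023 -0.0347 -0.4297]]
time_s: 19.25
eef_pos: [-0.1847, 0.0657, 0.9623]
eef_rot: [0.449, 0.418, 0.74, -0.276]
wrist_force: [-1.4, -0.5, 0.8]
opening: -0.001
t 19.25 q [ 2.0867 -0.2452  0.2984  0.0663  2.6261  1.6376] p [-0.1847  0.0657  0.9623] F [-1.4405 -0.5431  0.7853] M [-0.1679 -0.0782  0.071 ] op -0.0011357829340027667
[[-0.2479  0.8662  0.4339]
 [ 0.3708  0.4986 -0.7835]
 [-0.895  -0.0333 -0.4448]]
```

```bash
python3 -m jog '[-45,0,5,0,0,-90,0,10,0,0,-135,0,15,0,0,-180,0,20,0,0,-225,0,25,0,0]' >/dev/null
python3 -c "
from h import *
info()"
python3 -m jog '[-45,0,5,0,0,-90,0,10,0,0,-135,0,15,0,0,-180,0,20,0,0,-225,0,25,0,0]' >/dev/null
python3 -c "
from h import *
info()"
python3 -m jog '[-20,0,-45,0,0,-40,0,-90,0,0,-60,0,-135,0,0,-80,0,-180,0,0,-100,0,-225,0,0]'
python3 -c "
from h import *
info()"
```

```text
t 19.75 q [ 2.7045 -0.2537  0.2985 -0.4907  2.626   1.7061] p [-0.1314  0.0132  0.9643] F [0.0361 0.6166 0.2725] M [-0.1522 -0.1718 -0.0267] op 0.002684884939869145
[[-0.2598  0.8656  0.4281]
 [ 0.3779  0.4991 -0.7798]
 [-0.8886 -0.0408 -0.4568]]
t 20.25 q [ 2.9927 -0.2713  0.2988 -0.7598  2.626   1.7178] p [-0.0889  0.0037  0.9671] F [ 0.1561  0.4844 -0.3447] M [-0.1662 -0.1007  0.0056] op -0.005661963624878918
[[-0.2793  0.8602  0.4266]
 [ 0.3853  0.5074 -0.7708]
 [-0.8795 -0.0509 -0.4732]]
time_s: 20.75
eef_pos: [-0.1203, 0.0095, 0.9676]
eef_rot: [0.435, 0.418, 0.751, -0.268]
wrist_force: [-0.0, -0.8, 0.6]
opening: 0.001
t 20.75 q [ 2.6337 -0.2812  0.2979 -0.4447  2.6263  1.6694] p [-0.1203  0.0095  0.9676] F [-0.0088 -0.8188  0.599 ] M [-0.2738 -0.1357 -0.0157] op 0.001330186160757309
[[-0.2728  0.8612  0.4287]
 [ 0.3945  0.5066 -0.7666]
 [-0.8775 -0.04   -0.478 ]]
```

```bash
python3 -m jog '[30,0,-20,0,0,70,0,-46,0,0,110,0,-73,0,0,150,0,-100,0,0,190,0,-126,0,0]'
python3 -m jog '[40,0,-26,0,0,80,0,-53,0,0,120,0,-80,0,0,150,0,-100,0,0,165,0,-110,0,0]'
python3 -m jog '[-4,0,-6,0,0,-10,0,-16,0,0,-18,0,-28,0,0,-26,0,-41,0,0,-36,0,-57,0,0]'
python3 -c "
from h import *
info()"
python3 -m jog '[-8,0,-13,0,0,-16,0,-26,0,0,-26,0,-42,0,0,-40,0,-65,0,0,-60,0,-95,0,0]'
python3 -c "
from h import *
info()"
```

```text
time_s: 21.25
eef_pos: [-0.1977, 0.0987, 0.906]
eef_rot: [0.436, 0.423, 0.748, -0.266]
wrist_force: [-0.9, 0.1, -0.5]
opening: 0.001
time_s: 21.75
eef_pos: [-0.2891, 0.2535, 0.8076]
eef_rot: [0.441, 0.422, 0.745, -0.269]
wrist_force: [-0.3, -0.1, -0.5]
opening: -0.001
time_s: 22.25
eef_pos: [-0.3011, 0.2763, 0.8754]
eef_rot: [0.435, 0.423, 0.749, -0.265]
wrist_force: [0.4, -0.5, 1.1]
opening: 0.002
t 22.25 q [ 2.0803 -0.1955  0.6917  0.0385  2.1444  1.5925] p [-0.3011  0.2763  0.8754] F [ 0.3815 -0.4981  1.1137] M [-0.2307 -0.1467  0.0289] op 0.0018973206261546395
[[-0.2622  0.8653  0.4271]
 [ 0.4031  0.5004 -0.7663]
 [-0.8768 -0.0288 -0.48  ]]
time_s: 22.75
eef_pos: [-0.3189, 0.3225, 0.9272]
eef_rot: [0.431, 0.423, 0.752, -0.265]
wrist_force: [0.1, 2.5, -0.7]
opening: -0.003
t 22.75 q [2.0492 0.0479 0.3018 0.0694 2.2806 1.5909] p [-0.3189  0.3225  0.9272] F [ 0.0546  2.4781 -0.6647] M [-0.169  -0.0713 -0.0147] op -0.0028666522669924645
[[-0.2712  0.8643  0.4237]
 [ 0.4086  0.5019 -0.7623]
 [-0.8715 -0.0336 -0.4893]]
```

```bash
python3 -m jog '[-38,0,-32,0,0,-76,0,-64,0,0,-114,0,-96,0,0,-152,0,-128,0,0,-190,0,-160,0,0]' > /dev/null
python3 -c "
from h import *
info()"
python3 -m jog '[-38,0,-32,0,0,-76,0,-64,0,0,-114,0,-96,0,0,-152,0,-128,0,0,-190,0,-160,0,0]' >/dev/null
python3 -c "
from h import *
info()"
```

```text
t 23.25 q [1.9648 0.0109 0.2977 0.1347 2.2822 1.564 ] p [-0.2951  0.3184  0.9447] F [ 0.1544 -0.3661 -0.0315] M [-0.2005 -0.1476 -0.014 ] op -0.0006172494018499256
[[-0.2923  0.8631  0.4118]
 [ 0.4382  0.5036 -0.7445]
 [-0.85   -0.0372 -0.5255]]
t 23.75 q [ 1.8733 -0.0193  0.2977  0.211   2.2869  1.541 ] p [-0.2749  0.3162  0.9568] F [ 0.1874 -0.0052 -0.0576] M [-0.2808 -0.1646 -0.0492] op 0.0022690330374308515
[[-0.3084  0.8618  0.4027]
 [ 0.4578  0.5055 -0.7314]
 [-0.8339 -0.0412 -0.5504]]
```

```bash
python3 -m jog '[-26,-5,-42,0,0,-52,-10,-84,0,0,-78,-15,-126,0,0,-104,-20,-168,0,0,-130,-25,-210,0,0]' > /dev/null
python3 -c "
from h import *
info()"
python3 -m jog '[-30,-5,-40,0,0,-60,-10,-80,0,0,-90,-15,-120,0,0,-120,-20,-160,0,0,-150,-25,-200,0,0]' >/dev/null
python3 -m jog '[-30,-5,-40,0,0,-60,-10,-80,0,0,-90,-15,-120,0,0,-120,-20,-160,0,0,-150,-25,-200,0,0]' >/dev/null
python3 -c "
from h import *
info()"
```

```text
t 24.25 q [1.8869 0.0033 0.2977 0.2047 2.2319 1.5445] p [-0.289   0.34    0.9576] F [-0.082   0.6635 -0.5119] M [-0.1965 -0.1672  0.0058] op -0.0013723543018956711
[[-0.3254  0.8602  0.3926]
 [ 0.4786  0.5079 -0.7162]
 [-0.8155 -0.0451 -0.577 ]]
t 25.25 q [ 1.8648 -0.0034  0.2988  0.2358  2.1718  1.5467] p [-0.2939  0.3522  0.972 ] F [0.6521 0.5888 0.6518] M [-0.2095 -0.1874 -0.0058] op 0.0020213945056588383
[[-0.3591  0.8571  0.3693]
 [ 0.5209  0.5124 -0.6828]
 [-0.7744 -0.0528 -0.6305]]
```

```bash
python3 -m jog '[-30,-5,-40,0,0,-60,-10,-80,0,0,-90,-15,-120,0,0,-120,-20,-160,0,0,-150,-25,-200,0,0]' >/dev/null
python3 -c "
from h import *
info()
np.set_printoptions(precision=1,suppress=True)
M=rot(); P=[status.get_obs()['eef_pos'],[-.1,.5,.85],[.3,.4,.65],[.62,.0,.42],wor([-.16,.0,.2])]
print(P)
for a,b in zip(P,P[1:]):
    d=M.T@(np.array(b)-a)*1000; print(d,np.linalg.norm(d),np.linalg.norm(d)/48)
"
```

```text
t 25.75 q [ 1.846  -0.0138  0.2988  0.2588  2.1485  1.5472] p [-0.2932  0.3532  0.9815] F [ 0.4159 -0.0068 -0.2883] M [-0.2946 -0.1471 -0.0403] op -0.0004712814753935824
[[-0.3758  0.8554  0.3565]
 [ 0.5419  0.5149 -0.6643]
 [-0.7518 -0.0565 -0.657 ]]
[array([-0.3,  0.4,  1. ]), [-0.1, 0.5, 0.85], [0.3, 0.4, 0.65], [0.62, 0.0, 0.42], array([0.6, 0.1, 0.2])]
[105.8 248.3  57.7] 275.9998853269683 5.7499976109785065
[-54.2 302.  340.4] 458.2575694955841 9.547032697824669
[-164.1   80.8  530.9] 561.5158056546585 11.698245951138718
[209.4  68.5  89.3] 237.7860568229545 4.953876183811552
```

```bash
python3 -m jog '[17,41,9,0,0,35,82,19,0,0,52,124,28,0,0,70,165,38,0,0,88,207,48,0,0]'
python3 -m jog '[18,41,10,0,0,12,73,46,0,0,7,105,82,0,0,1,136,117,0,0,-5,168,153,0,0]'
python3 -m jog '[-6,32,36,0,0,-12,64,72,0,0,-17,96,108,0,0,-23,128,144,0,0,-29,160,180,0,0]'
python3 -c "
from h import *
info()"
python3 -m jog '[-14,8,45,0,0,-28,16,90,0,0,-42,24,136,0,0,-56,32,182,0,0,-70,40,228,0,0]'
python3 -m jog '[-14,8,45,0,0,-28,16,90,0,0,-42,24,136,0,0,-56,32,182,0,0,-70,40,228,0,0]'
python3 -c "
from h import *
info()"
```

```text
time_s: 26.25
eef_pos: [-0.1306, 0.4761, 0.8712]
eef_rot: [0.347, 0.438, 0.798, -0.226]
wrist_force: [-0.5, 0.2, -1.1]
opening: 0.001
time_s: 26.75
eef_pos: [0.0694, 0.457, 0.765]
eef_rot: [0.347, 0.438, 0.798, -0.226]
wrist_force: [1.2, 0.8, -0.1]
opening: -0.003
time_s: 27.25
eef_pos: [0.2817, 0.4041, 0.6592]
eef_rot: [0.347, 0.438, 0.798, -0.226]
wrist_force: [-0.0, 0.6, 0.2]
opening: -0.0
t 27.25 q [ 0.2652 -0.1176  1.2314  0.8227  2.1287  0.1637] p [0.2817 0.4041 0.6592] F [-0.0488  0.6327  0.1699] M [-0.2006 -0.1941  0.0106] op -0.00016076513909720787
[[-0.3757  0.8557  0.3557]
 [ 0.5423  0.5143 -0.6644]
 [-0.7515 -0.0567 -0.6573]]
time_s: 27.75
eef_pos: [0.4226, 0.2346, 0.5598]
eef_rot: [0.347, 0.438, 0.798, -0.226]
wrist_force: [-0.2, -0.2, -0.6]
opening: -0.004
time_s: 28.25
eef_pos: [0.5645, 0.0659, 0.46]
eef_rot: [0.347, 0.438, 0.798, -0.226]
wrist_force: [0.6, 0.5, 1.5]
opening: -0.001
t 28.25 q [-0.326   0.3776  1.069   0.5244  2.2383 -0.6323] p [0.5645 0.0659 0.46  ] F [0.5914 0.5252 1.4865] M [-0.2488 -0.2142 -0.0136] op -0.0013112687975178042
[[-0.3762  0.8555  0.3558]
 [ 0.5423  0.5147 -0.6641]
 [-0.7512 -0.0569 -0.6576]]
```

```bash
cat >> h.py <<'E'
LR=np.c_[np.r_[LX,0],np.r_[LY,0],[0,0,1.]]
def tl(d): return rot().T@LR@np.array(d)   # lamp-frame mm -> tool mm
def me():
    o=status.get_obs(); return lamp(o['eef_pos'])*1000, LR.T@o['wrist_force']
E
python3 - <<'E'
from h import *
np.set_printoptions(precision=1,suppress=True)
cs=optics.get_calibration('scene')
for y in(.18,-.18):
  for x in(-.055,.055): print('scene px',x,y,np.array(proj(cs,wor([x,y,.162]))))
s=cv2.imread('pics/scene1.png'); m=cv2.inRange(s,(200,200,200),(255,255,255)); m[:, :255]=0; m[:,402:]=0; m[:100]=0;m[240:]=0
k=max(cv2.findContours(m,0,1)[0],key=cv2.contourArea); print('approx',cv2.approxPolyDP(k,4,True)[:,0].tolist())
print(me()); d=go(wor([-.14,-.02,.13])); print(d,np.linalg.norm(d)); print(tl([94.7,0,-22]),tl([1,0,0])*10,tl([0,1,0])*10,tl([0,0,1])*10)
E
```

```text
scene px -0.055 0.18 [263.2 143. ]
scene px 0.055 0.18 [289.9 126.3]
scene px -0.055 -0.18 [376.  209.1]
scene px 0.055 -0.18 [401.3 185.5]
approx [[265, 142], [375, 209], [400, 186], [358, 164], [354, 156], [352, 169], [338, 173], [330, 166], [332, 149], [292, 128]]
(array([-147.9,   70.3,  460. ]), array([ 0.2, -0.8,  1.5]))
[247.2 109.1 210. ] 342.2417919961655
[ 78.7   4.5 -56.9] [ 6.6  0.3 -7.5] [  0.7 -10.    0.1] [-7.5 -0.6 -6.6]
```

```bash
python3 -m jog '[34,15,29,0,0,68,30,58,0,0,104,46,88,0,0,139,62,118,0,0,174,77,148,0,0]'
python3 -m jog '[35,15,30,0,0,60,26,51,0,0,73,32,62,0,0,73,32,62,0,0,73,32,62,0,0]'
python3 -c "
from h import *
info();print(me()); print(go(wor([-.0453,-.02,.108])))
im,c=snap('wrist','w3.png')"
```

```text
time_s: 28.75
eef_pos: [0.6168, 0.1033, 0.2265]
eef_rot: [0.347, 0.438, 0.798, -0.226]
wrist_force: [0.3, -0.3, 0.2]
opening: -0.0
time_s: 29.25
eef_pos: [0.6392, 0.1177, 0.1328]
eef_rot: [0.348, 0.438, 0.798, -0.225]
wrist_force: [-0.1, 1.0, -0.4]
opening: -0.001
t 29.25 q [-0.228   0.7533  1.1755  0.4687  1.7655 -0.7896] p [0.6392 0.1177 0.1328] F [-0.0915  1.0296 -0.4366] M [-0.2503 -0.1418 -0.0461] op -0.0007154069923602136
[[-0.3752  0.8553  0.3572]
 [ 0.542   0.5151 -0.664 ]
 [-0.752  -0.0555 -0.6568]]
(array([-138.925 ,  -20.2358,  132.8358]), array([ 0.9444, -0.4204, -0.4366]))
[ 80.1094   4.374  -54.2757]
```

View pics/w3.png

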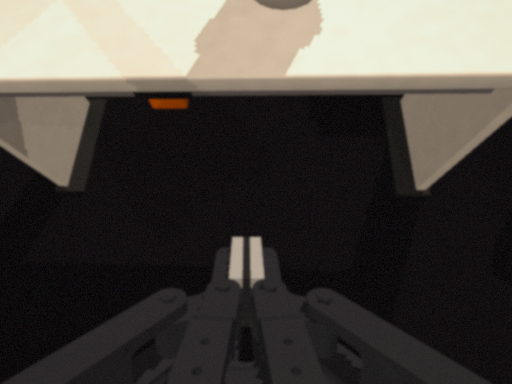

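The wrist view shows the button in orange at (149–189, 97–109) under the lip, whose lower edge is near row 93. The fingertips are at (231–263, 237). I'll locate the button along the lip from this.

Run:
```python
from h import *
np.set_printoptions(precision=1,suppress=True)
c=optics.get_calibration('wrist'); im=cv2.imread('pics/w3.png'); hsv=cv2.cvtColor(im,cv2.COLOR_BGR2HSV)
m=cv2.inRange(hsv,(3,150,90),(20,255,255)); m[:80]=0;m[130:]=0
x,y,w,h=cv2.boundingRect(m); print(x,y,w,h)
def onx(u,v,X):
    o,d=ray(c,u,v); k=(X-(o[:2]-LC)@LX)/(d[:2]@LX); return lamp(o+k*d)*1000
for u,v in((x-.5,y+h-.5),(x+w-.5,y+h-.5),(x+w-.5,y)): print('button',onx(u,v,-.041))
g=im[60:110,300:500].mean(1).mean(1).round(); print(g)
for v in (93,95): print('lip low',onx(350,v,-.055),onx(60,v,-.055))
```

```text
149 99 38 10
button [-41.   49.3 115.8]
button [-41.   23.6 115.6]
button [-41.   21.3 125.5]
[232. 232. 232. 231. 231. 231. 231. 231. 231. 231. 231. 230. 225. 216.
 202. 185. 168. 152. 141. 136. 133. 132. 130. 129. 127. 125. 124. 120.
 111.  96.  80.  72.  72.  75.  74.  69.  63.  62.  63.  63.  63.  63.
  63.  63.  63.  63.  63.  63.  63.  63.]
lip low [-55.  -74.5 147.9] [-55.   86.9 149.7]
lip low [-55.  -74.9 146.2] [-55.   87.9 148. ]
```

```bash
python3 -m jog '[20,1,-13,0,0,45,2,-30,0,0,65,3,-44,0,0,76,4,-51,0,0,80,4,-54,0,0]'
python3 -c "
from h import *
print(me())"
python3 -m jog '[-1,0,-1,0,0,-2,0,-2,0,0,-4,0,-3,0,0,-4,0,-3,0,0,-4,0,-3,0,0]'
python3 -c "
from h import *
print(me())"
python3 -m jog '[0,-4,0,0,0,0,-8,0,0,0,1,-12,0,0,0,1,-14,0,0,0,1,-16,0,0,0]'
python3 -c "
from h import *
print(me())"
```

```text
time_s: 29.8
eef_pos: [0.593, 0.1999, 0.1084]
eef_rot: [0.348, 0.438, 0.798, -0.225]
wrist_force: [0.8, 0.3, -0.4]
opening: 0.0
(array([-44.68174822, -19.83284676, 108.36924687]), array([-0.10035365, -0.81411403, -0.36065902]))
time_s: 30.3
eef_pos: [0.5937, 0.1984, 0.1118]
eef_rot: [0.347, 0.438, 0.798, -0.226]
wrist_force: [0.1, -0.4, -0.2]
opening: 0.003
(array([-46.26303125, -19.6988553 , 111.84471162]), array([-0.39168695,  0.13532593, -0.2050464 ]))
time_s: 30.8
eef_pos: [0.579, 0.1912, 0.1119]
eef_rot: [0.347, 0.438, 0.798, -0.226]
wrist_force: [0.4, -0.2, 0.9]
opening: 0.003
(array([-45.42342223,  -3.29104916, 111.91753659]), array([-0.3753817 , -0.21948761,  0.91924667]))
```

Sweep gently on; contact is expected near TCP y ≈ 9 mm.

```bash
python3 -m jog '[0,-2,0,0,0,0,-4,0,0,0,0,-5,0,0,0,0,-6,0,0,0,0,-7,0,0,0]' >/dev/null
python3 -c "
from h import *
print(me())"
python3 -m jog '[0,-1,0,0,0,0,-2,0,0,0,0,-3,0,0,0,0,-4,0,0,0,0,-4,0,0,0]'>/dev/null
python3 -c "
from h import *
print(me())"
python3 -m jog '[0,-1,0,0,0,0,-2,0,0,0,0,-3,0,0,0,0,-3,0,0,0,0,-3,0,0,0]'>/dev/null
python3 -c "
from h import *
print(me())"
```

```text
(array([-45.69462185,   3.43363626, 112.3312618 ]), array([ 0.77674039,  0.02654343, -0.19958754]))
(array([-45.84450357,   7.51385882, 112.51776964]), array([ 0.14984242, -0.54481734,  0.66072585]))
(array([-45.96413146,  10.40859097, 112.7090235 ]), array([0.31723288, 0.78122161, 0.34992621]))
```

```bash
for i in 1; do :; done
python3 -m jog '[0,-1,0,0,0,0,-2,0,0,0,0,-2,0,0,0,0,-3,0,0,0,0,-3,0,0,0]'>/dev/null
python3 -c "
from h import *
print(me())"
python3 -m jog '[0,-1,0,0,0,0,-2,0,0,0,0,-2,0,0,0,0,-3,0,0,0,0,-3,0,0,0]'>/dev/null
python3 -c "
from h import *
print(me())"
```

```text
(array([-46.05041093,  13.47658144, 112.88960098]), array([-0.15584504,  0.1336167 ,  0.15479842]))
(array([-46.15993801,  16.40211835, 113.06082188]), array([0.12455892, 0.30975688, 0.03167902]))
```

```bash
python3 -m jog '[0,-1,0,0,0,0,-1,0,0,0,0,-2,0,0,0,0,-2,0,0,0,0,-2,0,0,0]'>/dev/null
python3 -c "
from h import *
print(me())
c=optics.get_calibration('wrist'); p=status.get_obs()['eef_pos']; M=rot()
for y in(-.0075,.0075): print(proj(c,p+M[:,1]*y))
for z in(-.011,.011): print(proj(c,p+M[:,2]*z))
"
python3 -m jog '[0,-1,0,0,0,0,-1,0,0,0,0,-2,0,0,0,0,-2,0,0,0,0,-2,0,0,0]'>/dev/null
python3 -c "
from h import *
print(me()); snap('wrist','w4.png')"
```

```text
(array([-46.31679147,  17.44540466, 113.32507703]), array([ 0.47794512, -5.00982848, -1.57350009]))
(np.float64(230.96964452049173), np.float64(252.33486270990988))
(np.float64(261.54555977771133), np.float64(252.33985424212642))
(np.float64(246.25568980309768), np.float64(232.03442846120555))
(np.float64(246.2583294720388), np.float64(271.7777972311965))
(array([-46.51232331,  18.37868235, 113.59171377]), array([ 1.27286586, -9.15306622, -3.0364193 ]))
```

View pics/w4.png

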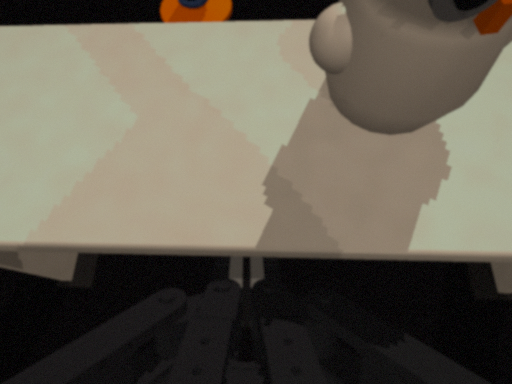

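Contact was felt: 5 to 9 N against the motion at TCP y ≈ 17.5 mm. The view shows the fingertips at (230–262, 258) below the lip and the owl undisturbed. With tips about 7.5 mm in half width, the button's side is at about 24.5 mm and its centre at about 36 mm, which agrees with vision. I'll back off, lower, and centre under it.

```bash
python3 -m jog '[0,3,0,0,0,0,5,0,0,0,4,5,4,0,0,8,6,7,0,0,11,6,10,0,0]' >/dev/null
python3 -c "
from h import *
print(me())"
python3 -m jog '[3,0,-3,0,0,3,-7,-3,0,0,4,-14,-3,0,0,4,-19,-3,0,0,4,-21,-3,0,0]' >/dev/null
python3 -c "
from h import *
print(me()); print(go(wor([-.042,.036,.099])))"
```

```text
(array([-46.17471189,  15.7183345 ,  97.26353306]), array([0.73728612, 0.98941156, 0.91904185]))
(array([-42.34169905,  37.03131123,  98.47469909]), array([-0.17503186,  0.23068991,  0.13242081]))
[-0.23758209  1.01098063 -0.61463409]
```

```bash
python3 -m jog '[-1,1,-1,0,0,-2,1,-2,0,0,-3,1,-3,0,0,-4,0.7,-3.5,0,0,-4,0.7,-3.5,0,0]' >/dev/null
python3 -c "
from h import *
print(me())"
python3 -m jog '[-0.8,0,-0.7,0,0,-1.5,-0.1,-1.3,0,0,-2.3,-0.2,-2,0,0,-3,-0.2,-2.6,0,0,-3,-0.2,-2.6,0,0]' >/dev/null
python3 -c "
from h import *
print(me())"
python3 -m jog '[-0.8,0,-0.7,0,0,-1.5,-0.1,-1.3,0,0,-2.3,-0.2,-2,0,0,-3,-0.2,-2.6,0,0,-3,-0.2,-2.6,0,0]' >/dev/null
python3 -c "
from h import *
print(me())"
```

```text
(array([-42.41165435,  35.26994823, 103.286786  ]), array([-1.05196681, -0.78476049, -3.75077485]))
(array([-42.30690249,  35.27912317, 107.67237117]), array([-2.24204704, -0.45213184, -4.02058575]))
(array([-42.47578117,  35.61256881, 110.47123317]), array([ -3.20904636,  -2.61352265, -12.04364329]))
```

```bash
python3 -m jog '[-0.4,0,-0.4,0,0,-0.8,0,-0.7,0,0,-0.8,0,-0.7,0,0,-0.8,0,-0.7,0,0,-0.8,0,-0.7,0,0]' >/dev/null
python3 -c "
from h import *
print(me())"
python3 -m jog '[3,0.2,2.6,0,0,7,0.5,6,0,0,11,0.8,10,0,0,15,1,13,0,0,15,1,13,0,0]' >/dev/null
python3 -c "
from h import *
print(me()); print(tl([-97,-55,35]))"
```

```text
(array([-42.68887166,  35.79369831, 111.13326868]), array([ -4.6945856 ,  -1.63768983, -16.82493874]))
(array([-41.38168793,  35.84944347,  92.21401088]), array([-0.12930658,  0.44121502, -0.20840518]))
[-93.69685429  49.4737345   49.31783745]
```

```bash
python3 -m jog '[-15,-1,17,0,0,-40,-2,45,0,0,-64,-3,73,0,0,-79,24,61,0,0,-94,50,50,0,0]'
python3 - <<'E'
from h import *
np.set_printoptions(precision=1,suppress=True)
print(me()); im,c=snap('wrist','w5.png'); snap('scene','s5.png'); snap('top','t5.png')
s=cv2.imread('pics/s5.png')
hsv=cv2.cvtColor(im[:,:,::-1].copy(),cv2.COLOR_BGR2HSV)
m=cv2.inRange(hsv,(3,150,90),(20,255,255)); m[130:]=0
x,y,w,h=cv2.boundingRect(m); print(x,y,w,h)
for u in(x-.5,x+w-.5):
    o,d=ray(c,u,y+h-.5); k=(-.041-(o[:2]-LC)@LX)/(d[:2]@LX); print('button',lamp(o+k*d)*1000)
cv2.imwrite('pics/c5.png',np.hstack([im[0:200,60:460,::-1],s[90:290,60:460]]))
E
```

```text
time_s: 38.35
eef_pos: [0.6402, 0.1158, 0.1279]
eef_rot: [0.346, 0.439, 0.798, -0.226]
wrist_force: [1.1, -1.2, 0.1]
opening: 0.0
(array([-141.1,  -20.2,  127.9]), array([-1.6, -0.4,  0.1]))
148 92 19 1
button [-41.   45.5 125. ]
button [-41.   33.4 124.7]
```

View pics/c5.png

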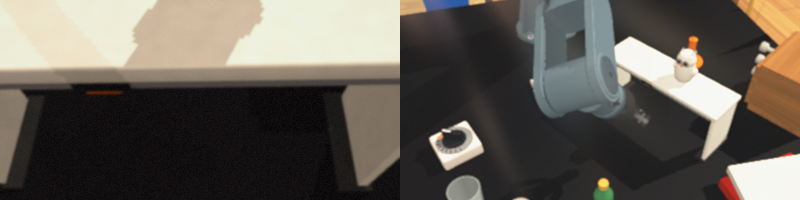

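The wrist crop shows only a thin orange strip under the lip. The button's underside casts to about 125 mm, up from 116 mm. The scene crop shows the owl where it was and the timer at its mark. The robot touches nothing, so I'm handing in.

```bash
python3 -c "
from bench import hand_in; print(hand_in())"
```

```text
the job is handed in; nothing more can be done
None
```

I set the timer dial to its orange mark and pushed the lamp's hidden button fully up. I handed in soon after 38.4 s, with the arm clear of everything.

- **Dial:** I gripped the bar, turned it about 128° clockwise and let go. The wrist view showed the pointer within about 2° of the mark (about 10° is allowed).
- **Tilt:** the moves cannot tilt the tool directly. I got about 41° by pushing the arm against its reach limits, high above the dresser.
- **Finding the button:** a gentle sweep along the lip bumped it with 5–9 N and put its centre near y = +36 mm. The cameras gave 34–36 mm.
- **Pushing the button:** it slid at about 4 N, then met its stop. I pressed about 17 N against the stop. Afterwards its underside measured about 125 mm, up from 116 mm, which is fully up.

**Checks:**
- The owl was at the same place in the scene view before and after.
- I did not measure the other items one by one after the job; nothing touched them in the moves I made.
- The first run into the arm's reach limit, in free air, gave about a 99 N wrist-force spike, under the 120 N limit.
- No check failed.

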